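Hook the lost key out of the gap in the herb case

TASK

The cupboard key has fallen into the narrow gap of the herb case. Take the hooked pick from its stand, reach its hook into the gap, past the steel bars as far as needed, let the tip down gently until you feel it rest on the floor of the gap behind or inside the key's bow, and with the pick alone, without forcing anything, drag the key right out of the gap so that it lies flat on the little tray in front. Then put the pick back upright in its stand as it was, leaving the jar, the bottle and the bowl alone.

Things in the scene. Friction and masses are not known exactly. Their poses are not given: they have to be found in the camera images.
- case: Fixed low wooden herb case: two halves 150 x 72 mm, 74 mm high, with a gap 19 mm wide between them, open at the top and front. Origin: on the table under the middle; x runs along the gap from the mouth (x = -75 mm, robot's side) to the closed back (x = +75 mm), z up. Stiff and fragile: never press it harder than 14 N with the pick.
- slot_mouth (a point): Middle of the front edge of the gap's floor, at its mouth: x = -75 mm of the case, 16 mm above the table. From here the floor, a stiff sagged lath, falls straight towards the back by 1 to 6 mm per 100 mm, differently each time; the sag is not measured and must be felt.
- bar_mid (a point): Middle of the nearer of two steel bars, 6 mm diameter, that cross the top of the gap at x = +32 and +60 mm of the case, centres 69 mm above the table.
- tray_mid (a point): Centre of the floor of the tray in front of the gap: 115 mm (case x = -75 to -190 mm) by 70 mm inside, floor 15 mm above the table, rim 4 mm thick and 21 mm above the table at both sides and the front.
- key: Loose flat yellow key, 60 mm long, 4 mm thick, 40 to 75 g, flat and lengthwise in the gap, bow towards the back, bow's end 26 to 46 mm beyond the case's origin. Origin: centre of the underside; x towards the bow. Bow: square frame 16 x 16 mm, x = 14 to 30 mm, hole 9 x 9 mm centred at x = 22 mm. Stem 6 mm wide; two teeth near the nose reach y = 8 mm. Not to be forced above 14 N.
- key_bow (a point): Outer end of the key's bow (x = +30 mm of the key), mid thickness.
- key_nose (a point): Other end of the key, the nose (x = -30 mm of the key), mid thickness.
- stand: Fixed wooden stand, 105 mm high, with an upright slot 16 mm wide (y) and from x = -14 to x = +50 mm, open at the top, in which the pick hangs by its collar. Origin: on the table under the place of the pick's shank; the pick's foot points along the stand's +x. It stands to the left or to the right of the case.
- pick: Loose hooked pick, 120 g. Origin: shank axis, underside of the collar; z up, x along the foot. Collar 36 x 36 mm, z = 0 to 6, rests on the stand. Red handle 22 x 22 mm, z = 6 to 58. Below, an 8 mm shank, firmly clamped in a 12 mm sleeve at a length that differs each time and is not measured. Foot 6 x 6 mm along +x to 37.5 mm; at its end a 5 x 5 mm tip (centre x = 35) turns down 12 mm, to z = -78 to -95.
- jar: Bystander: green glass jar with red cap, 72 mm diameter, 95 mm high; origin at the centre of its foot.
- bottle: Bystander: amber bottle, 60 mm diameter, 170 mm high; origin at the centre of its foot.
- bowl: Bystander: terracotta bowl, 110 mm diameter, 50 mm high; origin at the centre of its foot.

How it is judged:
By the outcome, as a careful person would: the job done as asked, in the order asked, and still so for the second after the job is handed in, with the robot touching nothing.
It also fails if it takes over 69 s, if anything falls off the work surface, if the arm or the gripper's body presses on something with over 40 N, if the wrist force passes 120 N, or if a joint passes its speed limit or range.

ROBOT

A 6-joint arm with a two-finger parallel gripper is mounted at the origin on the work surface. World frame = base frame: x ahead of the robot, y to its left, z up, the work surface at z = 0. Lengths are in mm, angles in rad, forces in N, time in s.
With the tool pointing down it reaches from about 275 to 1000 mm from the base axis. Payload 8.4 kg.
Tool frame: the origin (TCP) lies at the very end of the fingers, on their centre line; the grasp point (between the pads) lies 19 mm behind it; x points along the fingers, y is the direction in which the jaws open and shut, and the axes are right-handed (so a half turn about x gives the same grasp; the last joint's range is limited). The gripper opens to 85 mm and grips with 20 to 120 N. Pads are 22 mm wide; open, the fingers measure 114 mm over their backs; the gripper's body (76 mm by 85 mm) begins 54 mm behind the grasp point. The pads swing forward as they close: fully open they stand 13 mm farther back than shut.
Start: joints at [1.224, 0.353, 1.633, -0, 1.155, -0.002], TCP at [211.254, 588.217, 198.481] pointing down, gripper open.
Joint ranges: [-2.63, 2.63], [-0.92, 2.1], [0.06, 2.66], [-1.3, 4.44], [0, 2.69], [-3.02, 3.02]. Speed limits (rad/s): [2.22, 2.22, 2.79, 3.14, 3.14, 3.14].

INTERFACE

Orientations are given as [roll, pitch, yaw] about the fixed x, y, z axes, in that order (R = Rz(yaw) Ry(pitch) Rx(roll)).
In Python, from rig import r, grab_frame, camera_params, sign_off gives the robot as it stands.
- The arm moves only by the tool drive_tool, never from a script. Its argument "rows" is one flat list of numbers, 7 for each row, row after row: the shift along the tool's x, y, z in mm, then the turn, a rotation vector about the tool's x, y, z in degrees, then the opening in per cent of the stroke, from 0 (shut) to 100 (fully open). In form: [x, y, z, rx, ry, rz, fingers, x, y, z, rx, ry, rz, fingers, ...]. A call has 1 to 10 rows; each row is the pose to reach, as a shift and turn from the pose measured when the call began, along the tool's axes at that moment; what a row does not reach only later rows make up. A row lasts 1/8 s, in which the tool goes at most 62.5 mm and 10.7 degrees, less where a joint would pass 70% of its speed; a pose out of reach is approached as far as the arm can. A call with a gripper value outside its range is refused whole. The fingers move at their own pace and stop on an object; "newtons" is the grip in N (left out, the last holds). Time passes only in rows, so rows that repeat a pose let the fingers close. It gives the time, the measured TCP pose, the force and the opening at its end, in the units of the state.
- r.sense(): the state, without advancing time (a new reading comes with each control period).
- grab_frame(name): name is "side" or "top"; returns the picture (400x640x3 uint8, red, green, blue); there is no depth.
- camera_params(name): a dict with "vertical_fov" (degrees; the focal length in pixels is half the picture's height over the tangent of half this angle, whatever the lens; pixels are square), "cx", "cy" (the principal point, pixels), "pose" (4x4, takes a point from camera to world coordinates). Camera axes: x right, y down, z forward; pixel columns grow to the right and rows downward; lengths in mm; the calibration is good to about 2 mm. A picture is of the moment at which its call begins. camera_params takes no time and is no camera call.
- sign_off(): hands the job in, once; it reports no verdict.
The state is a dict: "clock": time; "qpos": joint angles; "qvel": joint speeds; "joint_efforts": joint torques, N m; "eef_pos": TCP position; "tcp_rot": TCP orientation; "contact_force": force on the tool from outside, world axes, zero at the start; "wrist_torque": the same for the moment, N m; "opening": opening from 0.0 (shut) to 1.0 (fully open).
Only numpy, scipy, OpenCV 4.12 (cv2) and the standard library are available. Lean on these libraries where they do the work, as an engineer would, in place of code of your own. Each camera call takes 0.05 s, during which the arm holds its last target.

## Working session

There is one attempt and no reset: what is moved stays moved. The work goes in short steps, Python scripts to look and compute and a tool call to move; the robot and the scene stay as the last step left them, time stands still between calls to the robot, and variables do not carry over. Pictures are saved under pics/ and viewed, and the job is handed in when it is done.

Besides the shell and the picture viewer there is one more tool, called after "Request:" by a JSON object that holds its "fn" and its "kwargs". drive_tool: Moves the arm, as the interface text tells. Its arguments: {"type":"object","properties":{"rows":{"type":"array","items":{"type":"number"}},"newtons":{"type":"number"}},"required":["rows"]}

```bash
ls; mkdir -p pics
python3 - <<'E'
from rig import r, grab_frame, camera_params
import cv2
print(r.sense())
for n in("side","top"):
    p=camera_params(n);print(n,p)
    cv2.imwrite(f"pics/{n}0.png",grab_frame(n)[:,:,::-1])
E
```

```text
pics
{'clock': 0.0, 'qpos': array([ 1.22355554e+00,  3.53639717e-01,  1.63416592e+00, -4.61963040e-06,
        1.15518849e+00, -2.37997571e-03]), 'qvel': array([-0.00087272, -0.0006477 , -0.00162434, -0.00135124,  0.00172078,
       -0.00093824]), 'joint_efforts': array([-8.92466360e-04, -6.05255055e+01, -3.42069376e+01, -4.95317988e-05,
        9.25761822e-03, -8.30492240e-06]), 'eef_pos': array([211.09814732, 587.70066161, 197.75337818]), 'tcp_rot': array([-1.5701625 ,  1.56939485, -1.91502144]), 'contact_force': array([-0.45169575, -0.13657815,  0.91205878]), 'wrist_torque': array([ 0.05500032, -0.04165303,  0.00033902]), 'opening': 0.9972325711114046}
side {'vertical_fov': 50.7204043585738, 'cx': 316.06797829390695, 'cy': 194.98430168289678, 'pose': array([[ 9.88916411e-01, -1.01398918e-01,  1.08455483e-01,
         4.31367163e+02],
       [-1.48389995e-01, -6.50523103e-01,  7.44849046e-01,
        -7.65146605e+02],
       [-4.97409036e-03, -7.52687154e-01, -6.58359557e-01,
         7.22334106e+02],
       [ 0.00000000e+00,  0.00000000e+00,  0.00000000e+00,
         1.00000000e+00]])}
top {'vertical_fov': 44.21279590493924, 'cx': 320.7105230046093, 'cy': 200.9791332969554, 'pose': array([[ 2.38665006e-02, -9.98253691e-01,  5.40366386e-02,
         4.91044914e+02],
       [-9.99556259e-01, -2.28641537e-02,  1.90923094e-02,
        -3.47285328e+01],
       [-1.78234663e-02, -5.44683269e-02, -9.98356412e-01,
         1.18744361e+03],
       [ 0.00000000e+00,  0.00000000e+00,  0.00000000e+00,
         1.00000000e+00]])}
```

View pics/side0.png

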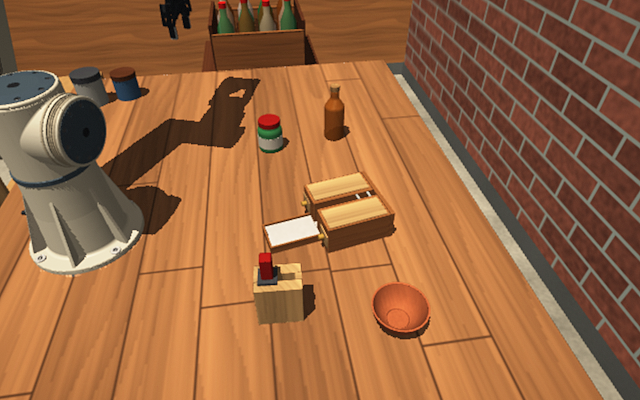

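View pics/top0.png

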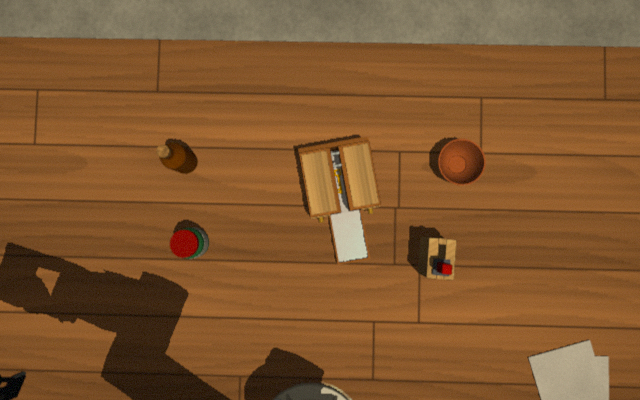

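The top view shows the case at about (340,180), the tray at (349,236), the stand with the red handle at (441,262), and a yellow key in the gap near (341,185). The side view shows the stand at (278,290). I'll zoom in for details.

Run:
```python
import cv2
t=cv2.imread("pics/top0.png");s=cv2.imread("pics/side0.png")
cv2.imwrite("pics/t_case.png",cv2.resize(t[130:270,285:385],None,fx=4.2,fy=4.2,interpolation=cv2.INTER_CUBIC))
cv2.imwrite("pics/t_stand.png",cv2.resize(t[225:290,400:480],None,fx=8,fy=8,interpolation=cv2.INTER_CUBIC))
cv2.imwrite("pics/s_all.png",cv2.resize(s[165:330,240:400],None,fx=3.6,fy=3.6,interpolation=cv2.INTER_CUBIC))
```

```text
(no output)
```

View pics/t_case.png

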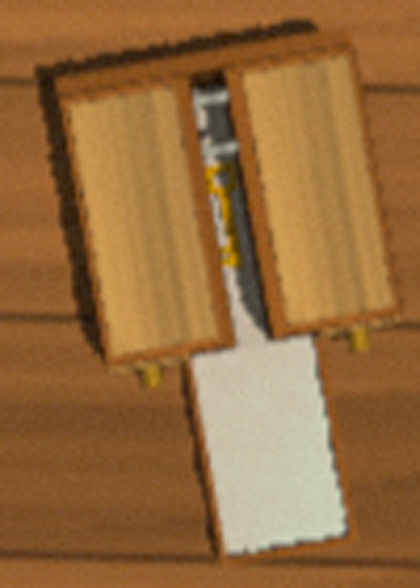

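View pics/t_stand.png

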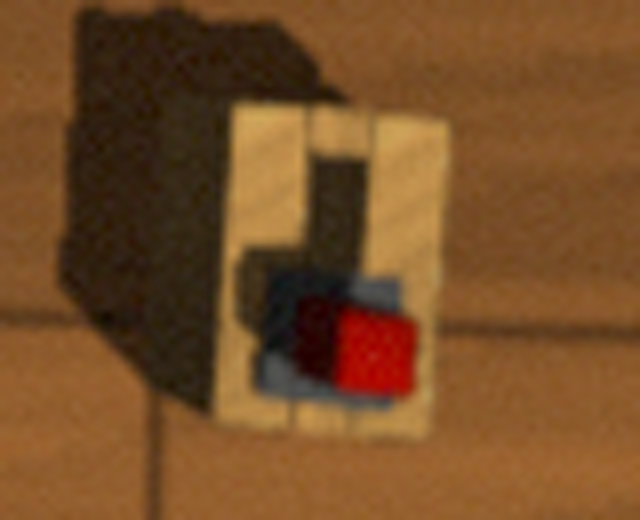

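View pics/s_all.png

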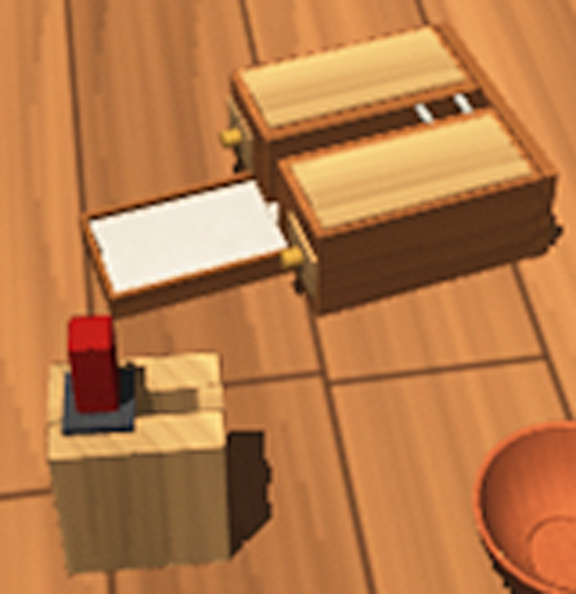

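```bash
cat > h.py <<'E'
import numpy as np, cv2
from rig import r, grab_frame, camera_params
def ray(n,uv):
    p=camera_params(n);f=200/np.tan(np.radians(p['vertical_fov'])/2)
    T=p['pose'];d=T[:3,:3]@np.array([(uv[0]-p['cx'])/f,(uv[1]-p['cy'])/f,1.]);return T[:3,3],d/np.linalg.norm(d)
def onz(n,uv,z):
    o,d=ray(n,uv);return o+d*(z-o[2])/d[2]
def tri(a,b):
    o1,d1=ray("top",a);o2,d2=ray("side",b)
    A=np.c_[d1,-d2];x=np.linalg.lstsq(A,o2-o1,rcond=None)[0]
    p,q=o1+d1*x[0],o2+d2*x[1];return (p+q)/2,np.linalg.norm(p-q)
def proj(n,P):
    p=camera_params(n);f=200/np.tan(np.radians(p['vertical_fov'])/2);T=p['pose']
    c=T[:3,:3].T@(np.array(P)-T[:3,3]);return np.array([p['cx']+f*c[0]/c[2],p['cy']+f*c[1]/c[2]])
E
python3 - <<'E'
from h import *
np.set_printoptions(precision=1,suppress=True)
C=lambda p,s,o:((np.array(p)+.5)/s-.5+np.array(o))
tc=lambda p:C(p,4.2,(285,130)); ts=lambda p:C(p,8,(400,225)); sa=lambda p:C(p,3.6,(240,165))
def pair(name,a,b,z): 
    P,e=tri(a,b); print(name,P,'gap',round(e,1),'| top@z',onz("top",a,z),'side@z',onz("side",b,z))
pair('case BL',tc((62,97)),sa((438,25)),74)
pair('case BR',tc((350,45)),sa((555,178)),74)
pair('case FR',tc((400,312)),sa((318,232)),74)
pair('case FL',tc((108,360)),sa((234,74)),74)
pair('tray nearL',tc((225,553)),sa((90,222)),15)
pair('tray nearR',tc((347,533)),sa((118,292)),15)
pair('tray FR',tc((318,335)),sa((285,240)),15)
pair('gap FR',tc((272,335)),sa((282,157)),74)
pair('gap FL',tc((232,342)),sa((268,130)),74)
pair('stand FL',ts((233,101)),sa((220,353)),105)
# stand corners top view: +x up
for n,a,b in(('farL',(233,101),(220,353)),('farR',(450,118),(228,415)),('nearR',(430,440),(50,432)),('nearL',(213,425),(50,367))):
    pair('stand '+n,ts(a),sa(b),105)
pair('slot end L',ts((312,155)),sa((196,388)),105)
pair('slot end R',ts((370,157)),sa((197,410)),105)
pair('handle top c',ts((376,349)),sa((92,320)),163)
for n,a,b in (('farL',(337,303),(110,316)),('nearR',(413,397),(72,325))):pair('handle '+n,ts(a),sa(b),163)
for a in ((337,303),(415,317),(413,397),(335,390)): print(onz("top",ts(a),163))
for a in ((275,268),(402,280),(390,408),(253,388)): print('collar',onz("top",ts(a),111))
for n,a in(('key bow',(215,165)),('bowR',(232,165)),('nose',(234,266))): print(n,onz("top",tc(a),14))
E
```

```text
case BL [661.2  37.6  74.8] gap 2.1 | top@z [660.3  37.8  74. ] side@z [662.6  38.5  74. ]
case BR [ 696.2 -118.7   71. ] gap 7.4 | top@z [ 692.  -117.7   74. ] side@z [ 698.9 -121.7   74. ]
case FR [ 547.1 -146.9   76. ] gap 1.1 | top@z [ 547.8 -147.2   74. ] side@z [ 546.9 -145.    74. ]
case FL [517.4   9.4  72.6] gap 1.7 | top@z [518.3   9.3  74. ] side@z [516.4   7.8  74. ]
tray nearL [412.2 -57.1  15.3] gap 0.6 | top@z [412.5 -57.1  15. ] side@z [411.9 -56.8  15. ]
tray nearR [ 425.7 -125.2   20. ] gap 0.0 | top@z [ 425.4 -125.5   15. ] side@z [ 425.7 -120.6   15. ]
tray FR [ 534.6 -106.    29.3] gap 3.0 | top@z [ 536.6 -107.1   15. ] side@z [535.2 -92.3  15. ]
gap FR [534.6 -78.7  75.5] gap 1.7 | top@z [533.8 -78.7  74. ] side@z [535.7 -77.2  74. ]
gap FL [529.6 -57.2  79.8] gap 0.5 | top@z [529.5 -57.3  74. ] side@z [530.7 -50.8  74. ]
stand FL [ 475.9 -252.1  103.5] gap 0.3 | top@z [ 475.8 -251.8  105. ] side@z [ 476.  -253.3  105. ]
stand farL [ 475.9 -252.1  103.5] gap 0.3 | top@z [ 475.8 -251.8  105. ] side@z [ 476.  -253.3  105. ]
stand farR [ 473.4 -306.5  122. ] gap 1.
[... 380 characters left out ...]
nd R [ 460.8 -288.9  105.9] gap 1.5 | top@z [ 461.5 -289.2  105. ] side@z [ 460.1 -288.1  105. ]
handle top c [ 413.8 -276.3  168.3] gap 0.9 | top@z [ 413.9 -277.6  163. ] side@z [ 413.1 -271.6  163. ]
handle farL [ 423.5 -268.1  160.2] gap 3.3 | top@z [ 425.4 -267.5  163. ] side@z [ 421.9 -270.4  163. ]
handle nearR [ 403.5 -284.1  175.4] gap 1.1 | top@z [ 401.8 -287.2  163. ] side@z [ 403.4 -273.3  163. ]
[ 425.4 -267.5  163. ]
[ 422.3 -287.5  163. ]
[ 401.8 -287.2  163. ]
[ 403.1 -267.2  163. ]
collar [ 431.1 -262.5  111. ]
collar [ 428.7 -296.7  111. ]
collar [ 394.2 -293.8  111. ]
collar [ 398.6 -256.9  111. ]
key bow [632.3 -46.6  14. ]
bowR [632.5 -56.3  14. ]
nose [574.8 -58.7  14. ]
```

```bash
cat >> h.py <<'E'
from scipy.spatial.transform import Rotation as Ro
np.set_printoptions(precision=2,suppress=True)
def cur():
    s=r.sense();return s,np.array(s['eef_pos']),Ro.from_euler('xyz',s['tcp_rot']).as_matrix()
def target_R(yaw_y):  # tool x down, tool y at world yaw (deg)
    a=np.radians(yaw_y);x=np.array([0,0,-1.]);y=np.array([np.cos(a),np.sin(a),0]);return np.c_[x,y,np.cross(x,y)]
def delta(pos,R=None):
    s,p,Rc=cur();R=Rc if R is None else R
    return Rc.T@(np.array(pos)-p),np.degrees(Ro.from_matrix(Rc.T@R).as_rotvec())
def show():
    s,p,R=cur();print('t',round(s['clock'],2),'tcp',p,'F',s['contact_force'],'M',s['wrist_torque'],'op',round(s['opening'],3),'yaw_y',np.degrees(np.arctan2(R[1,1],R[0,1])),'q',s['qpos'], 'xax',R[:,0])
E
python3 - <<'E'
from h import *
show();print(cur()[2])
for y in (87,-93,-3,177): print(y,*delta((412.7,-277.7,260),target_R(y)))
t=cv2.imread("pics/top0.png");hsv=cv2.cvtColor(t,cv2.COLOR_BGR2HSV)
m=cv2.inRange(hsv,(20,150,110),(35,255,255));m[:,:325]=0;m[:165]=0;m[200:]=0;m[:,348:]=0
ys,xs=np.nonzero(m);print(len(xs))
w=np.array([onz("top",(x,y),16)[:2] for x,y in zip(xs,ys)])
a=np.radians(11.2);c=w-[604.6,-54.45];L=np.c_[c@[np.cos(a),np.sin(a)],c@[-np.sin(a),np.cos(a)]]
i=np.argsort(L[:,0]);print(L[i[:6]],L[i[-8:]])
m=cv2.inRange(hsv,(0,200,120),(8,255,255));n,l,st,ce=cv2.connectedComponentsWithStats(m)
for k in range(1,n):
    if st[k,4]>15: print('red',st[k],ce[k],onz("top",ce[k],163))
for n_,z in(("bowl",(461,161,50)),("jar",(185,243,95)),("bottle",(162,152,170))): print(n_,onz("top",z[:2],z[2]))
E
```

```text
t 0.1 tcp [211.09 587.8  197.86] F [-0.06 -0.64 -0.19] M [ 0.04 -0.04 -0.  ] op 0.998 yaw_y 70.24634967821851 q [ 1.22  0.35  1.63  0.    1.16 -0.  ] xax [-0. -0. -1.]
[[-0.    0.34  0.94]
 [-0.    0.94 -0.34]
 [-1.   -0.   -0.  ]]
87 [ -61.26 -746.5   482.27] [-16.75  -0.01   0.07]
-93 [ -61.26 -746.5   482.27] [163.25   0.1    0.02]
-3 [ -61.26 -746.5   482.27] [73.25  0.04  0.06]
177 [ -61.26 -746.5   482.27] [-106.75   -0.06    0.05]
48
[[-30.55   0.16]
 [-30.14   2.51]
 [-28.2   -0.25]
 [-27.79   2.1 ]
 [-27.38   4.44]
 [-26.97   6.79]] [[21.86  7.93]
 [23.82  5.16]
 [24.23  7.52]
 [25.36  0.04]
 [25.77  2.4 ]
 [26.18  4.75]
 [26.6   7.1 ]
 [27.72 -0.37]]
red [170 230  27  28 573] [182.95 243.48] [451.22 269.89 163.  ]
red [442 264  10  11  84] [446.87 269.01] [ 412.19 -278.23  163.  ]
bowl [ 652.6  -335.13   50.  ]
jar [449.74 285.57  95.  ]
bottle [641.15 319.35 170.  ]
```

Run:
```python
from h import *
C=lambda p,s,o:((np.array(p)+.5)/s-.5+np.array(o))
tc=lambda p:C(p,4.2,(285,130));sa=lambda p:C(p,3.6,(240,165))
a=np.radians(11.2)
def loc(P): c=np.array(P)[:2]-[604.6,-54.45];return np.array([c@[np.cos(a),np.sin(a)],c@[-np.sin(a),np.cos(a)]])
for p in ((190,85),(211,213),(232,342),(240,80),(256,208),(272,335)): print(p,loc(onz("top",tc(p),74)))
print('side bars',[loc(onz("side",sa(p),69)) for p in ((417,105),(433,122),(455,96),(470,112))])
s=cv2.imread("pics/side0.png");cv2.imwrite("pics/s_gap.png",cv2.resize(s[175:225,300:390],None,fx=8,fy=8,interpolation=cv2.INTER_CUBIC))
t=cv2.imread("pics/top0.png");cv2.imwrite("pics/t_gap.png",cv2.resize(t[140:215,315:365],None,fx=8,fy=8,interpolation=cv2.INTER_CUBIC))
```

```text
(190, 85) [66.99 10.15]
(211, 213) [-3.59 10.94]
(232, 342) [-74.21  11.82]
(240, 80) [ 64.98 -17.  ]
(256, 208) [ -5.11 -13.46]
(272, 335) [-74.18 -10.03]
side bars [array([29.87, 12.77]), array([32.82, -6.13]), array([57.03, 12.48]), array([59.47, -5.43])]
```

View pics/t_gap.png

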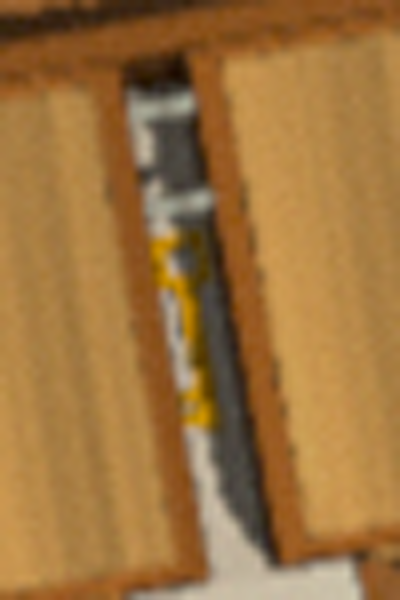

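View pics/s_gap.png

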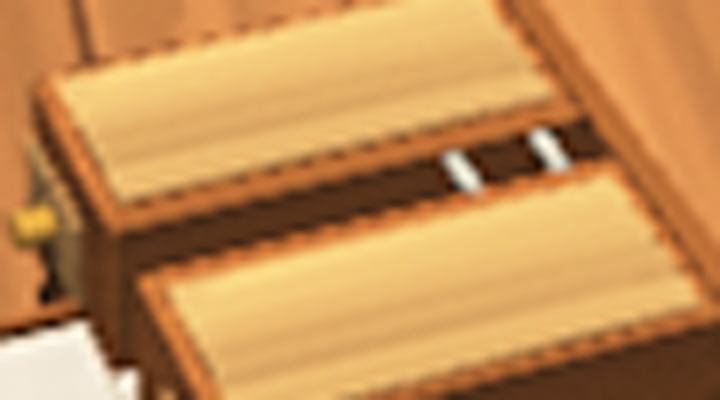

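Request:
{"fn": "drive_tool", "kwargs": {"rows": [-60,-370,240,-8,0,0,100,-60,-746,482,-16.7,0,0,100,-60,-746,482,-16.7,0,0,100,-60,-746,482,-16.7,0,0,100,-60,-746,482,-16.7,0,0,100,-60,-746,482,-16.7,0,0,100,-60,-746,482,-16.7,0,0,100,-60,-746,482,-16.7,0,0,100,-60,-746,482,-16.7,0,0,100,-60,-746,482,-16.7,0,0,100]}}

```text
clock: 1.35
eef_pos: [352.5, -20.9, 242.5]
tcp_rot: [-0.979, 1.57, -1.032]
contact_force: [0.8, 0.2, 0.0]
opening: 0.997
```

The zoomed top view shows the key from its bow end (about (185,232) in the zoom) to its nose (200,428). The bars are at (160,105) and (183,205). The gap edges run from (125,90) to (207,575) and from (192,90) to (272,560).

Run:
```python
from h import *
C=lambda p,s,o:((np.array(p)+.5)/s-.5+np.array(o))
g=lambda p:C(p,8,(315,140));sg=lambda p:C(p,8,(300,175))
a=np.radians(11.2)
def loc(P): c=np.array(P)[:2]-[604.6,-54.45];return np.array([c@[np.cos(a),np.sin(a)],c@[-np.sin(a),np.cos(a)]])
for n,p,z in (('Lback',(125,90),74),('Lfront',(207,575),74),('Rback',(194,90),74),('Rmid',(232,315),74),('Rfront',(272,560),74),('bar1',(183,205),69),('bar2',(163,105),69),
  ('bow',(183,232),16),('bowL',(152,245),16),('bowR',(208,240),16),('nose',(200,428),18)): print(n,loc(onz("top",g(p),z)))
print('tri bar1',tri(g((183,205)),sg((465,172))),'bar2',tri(g((163,105)),sg((553,150))))
show(); print(delta((412.5,-278,200),target_R(87)),delta((412.5,-278,118),target_R(87)))
```

```text
Lback [64.7   9.79]
Lfront [-75.3   10.68]
Rback [61.3  -9.54]
Rmid [-3.87 -9.05]
Rfront [-74.27  -8.13]
bar1 [30.05 -0.97]
bar2 [59.34 -0.31]
bow [28.58 -1.58]
bowL [26.33  8.21]
bowR [24.92 -8.52]
nose [-30.24   3.63]
tri bar1 (array([633.59, -49.49,  73.25]), np.float64(0.25197290213308654)) bar2 (array([661.85, -43.11,  72.53]), np.float64(0.9605099703338426))
t 1.35 tcp [352.52 -20.89 242.46] F [0.77 0.17 0.03] M [ 0.05 -0.06 -0.01] op 0.997 yaw_y 86.94460184458597 q [-0.06 -0.15  2.1  -0.    1.19 -1.58] xax [ 0. -0. -1.]
(array([  42.78, -253.5 ,   73.57]), array([-0.06,  0.04,  0.06])) (array([ 124.78, -253.42,   73.51]), array([-0.06,  0.04,  0.06]))
```

Request:
{"fn": "drive_tool", "kwargs": {"rows": [0,-150,45,0,0,0,100,0,-253.5,73.5,0,0,0,100,0,-253.5,73.5,0,0,0,100,0,-253.5,73.5,0,0,0,100,0,-253.5,73.5,0,0,0,100,42,-253.5,73.5,0,0,0,100,42,-253.5,73.5,0,0,0,100,42,-253.5,73.5,0,0,0,100,42,-253.5,73.5,0,0,0,100]}}

```text
clock: 2.48
eef_pos: [413.3, -277.9, 202.3]
tcp_rot: [-0.686, 1.567, -0.739]
contact_force: [-0.0, -0.7, 0.4]
opening: 1.001
```

Run:
```python
from h import *
show(); print(delta((412.5,-278,118),target_R(87)))
cv2.imwrite("pics/t1.png",cv2.resize(grab_frame("top")[200:310,380:500,::-1],None,fx=5,fy=5))
cv2.imwrite("pics/s1.png",cv2.resize(grab_frame("side")[180:340,200:360,::-1],None,fx=3.7,fy=3.7))
```

```text
t 2.48 tcp [ 413.26 -277.95  202.29] F [-0.   -0.66  0.4 ] M [ 0.02  0.   -0.  ] op 1.001 yaw_y 86.99156025151726 q [-0.59  0.15  1.9  -0.    1.09 -2.11] xax [ 0. -0. -1.]
(array([84.29,  0.09, -0.97]), array([-0.01,  0.15,  0.12]))
```

View pics/s1.png

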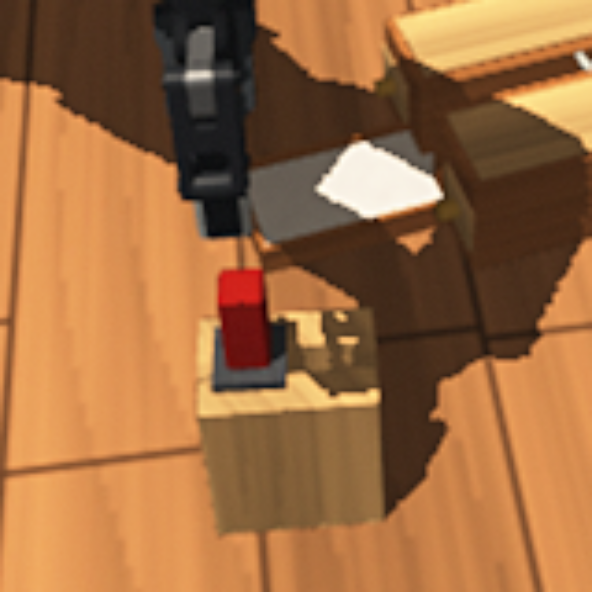

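The side view shows the open gripper centred above the red handle at (243,315), and nothing blocks the descent.

Request:
{"fn": "drive_tool", "kwargs": {"rows": [40,0,-1,0,0,0,100,70,0,-1,0,0,0,100,84,0,-1,0,0,0,100,84,0,-1,0,0,0,100,84,0,-1,0,0,0,0,84,0,-1,0,0,0,0,84,0,-1,0,0,0,0,84,0,-1,0,0,0,0,84,0,-1,0,0,0,0,84,0,-1,0,0,0,0], "newtons": 70}}

```text
clock: 3.82
eef_pos: [412.6, -278.2, 118.7]
tcp_rot: [-0.628, 1.567, -0.681]
contact_force: [-1.2, 1.1, 7.8]
opening: 0.232
```

Run:
```python
from h import *
show()
cv2.imwrite("pics/s2.png",cv2.resize(grab_frame("side")[180:340,200:360,::-1],None,fx=3.7,fy=3.7))
```

```text
t 3.83 tcp [ 412.59 -278.22  118.74] F [-1.24  1.07  7.8 ] M [0.21 0.21 0.02] op 0.232 yaw_y 86.97568763247993 q [-0.6   0.25  1.98 -0.    0.91 -2.11] xax [ 0. -0. -1.]
```

View pics/s2.png

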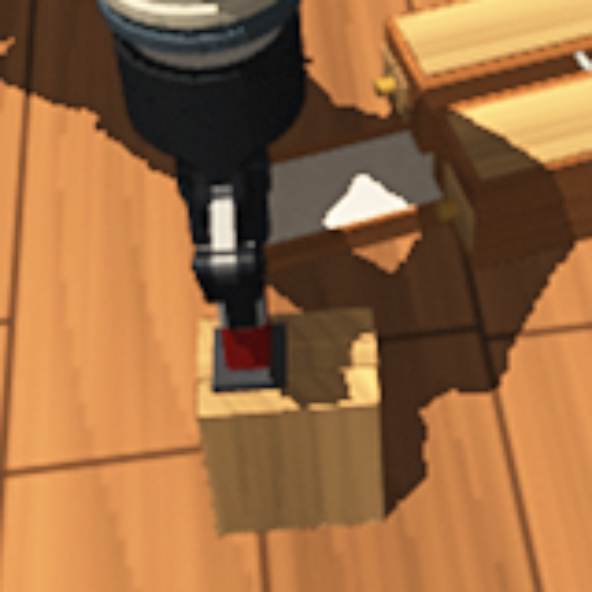

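The gripper has closed on the handle, with the opening at 0.23 (about 20 mm). Lifting straight up.

Request:
{"fn": "drive_tool", "kwargs": {"rows": [-15,0,0,0,0,0,0,-40,0,0,0,0,0,0,-80,0,0,0,0,0,0,-120,0,0,0,0,0,0,-120,0,0,0,0,0,0,-120,0,0,0,0,0,0,-120,0,0,0,0,0,0]}}

```text
clock: 4.75
eef_pos: [411.5, -277.4, 237.7]
tcp_rot: [-0.76, 1.569, -0.812]
contact_force: [0.2, -0.4, -1.0]
opening: 0.235
```

Run:
```python
from h import *
show()
cv2.imwrite("pics/s3.png",cv2.resize(grab_frame("side")[150:310,200:360,::-1],None,fx=3.7,fy=3.7,interpolation=cv2.INTER_CUBIC))
cv2.imwrite("pics/t3.png",cv2.resize(grab_frame("top")[180:310,380:540,::-1],None,fx=4,fy=4,interpolation=cv2.INTER_CUBIC))
```

```text
t 4.75 tcp [ 411.47 -277.44  237.65] F [ 0.24 -0.41 -0.95] M [0.04 0.06 0.01] op 0.235 yaw_y 86.97536818267308 q [-0.6   0.11  1.86 -0.    1.17 -2.11] xax [ 0. -0. -1.]
```

View pics/s3.png

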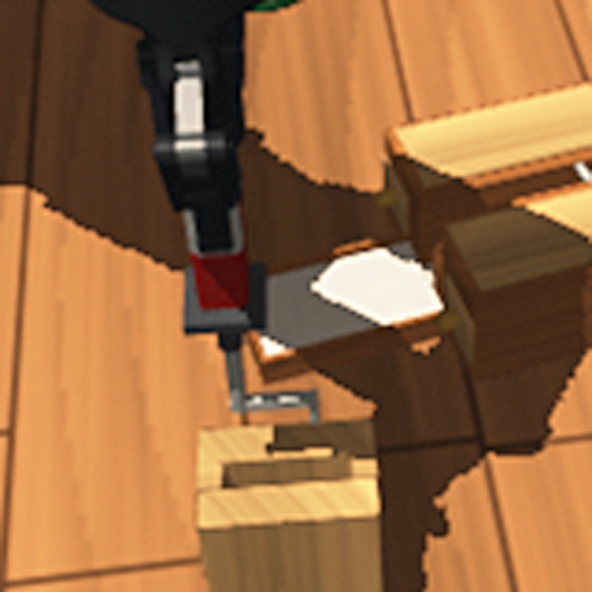

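View pics/t3.png

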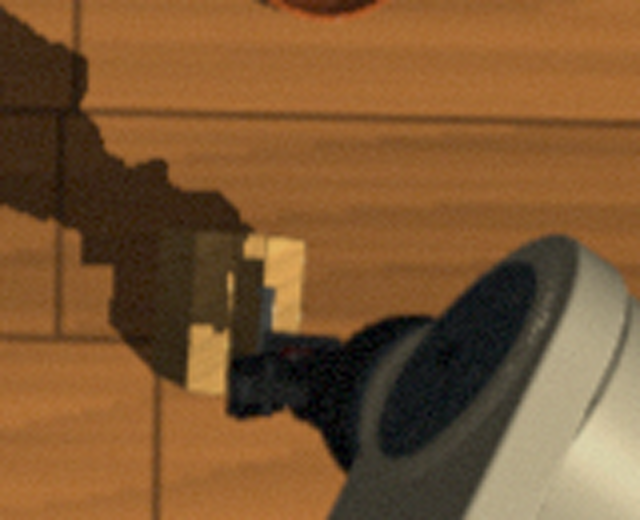

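The side view shows the pick hanging freely over the empty stand slot. The shank bottom is near (238,408), the foot's outer end near (318,395) and the tip's bottom near (316,420). I'll work out the pick's length from these.

Run:
```python
from h import *
C=lambda p:((np.array(p)+.5)/3.7-.5+np.array((200,150)))
T=np.array([411.5,-277.4,237.65]);a=np.radians(-3)
ex=np.array([np.cos(a),np.sin(a),0]);n=np.array([-np.sin(a),np.cos(a),0])
for nm,p in (('tip bottom',(314,421)),('foot end top',(318,390)),('shank bottom',(237,411)),('shank mid',(236,370)),('collar bottom left',(186,333)),('collar bot right',(252,328)),('handle L',(198,307)),('handle R',(247,303))):
    o,d=ray("side",C(p));
    off=0 if nm[0] in 'tfs' else (-18 if nm[0]=='c' else -11)
    P=o+d*((n@(T+n*off-o))/(n@d)); print(nm,'x',ex@(P-T),'z',P[2]-T[2],P)
```

```text
tip bottom x 33.38138786444598 z -98.16169888403616 [ 444.84 -279.15  139.49]
foot end top x 36.458666885435285 z -76.00811612337841 [ 447.91 -279.31  161.64]
shank bottom x -2.319415762662886 z -86.51635295335271 [ 409.18 -277.28  151.13]
shank mid x -0.29316929008401693 z -57.74702933198162 [ 411.21 -277.38  179.9 ]
collar bottom left x -17.809950050453033 z -11.56387983771728 [ 392.77 -294.44  226.09]
collar bot right x 10.558835775301153 z -11.495051673846518 [ 421.1  -295.93  226.15]
handle L x -11.925804627008471 z -3.3134585483797707 [ 399.01 -287.76  234.34]
handle R x 9.155543471492594 z -3.0523589860383424 [ 420.07 -288.86  234.6 ]
```

```bash
cat >> h.py <<'E'
CY=10.72;O=np.array([604.4,-53.8]);TIPX=34.;TIPZ=98.
def cw(x,y=0):
    a=np.radians(CY);return O+[x*np.cos(a)-y*np.sin(a),x*np.sin(a)+y*np.cos(a)]
def tipgoal(x,z,y=0): return delta([*cw(x-TIPX,y),z+TIPZ],target_R(90+CY))
def tip():
    s,p,R=cur();a=np.radians(CY);c=p[:2]-O
    return c@[np.cos(a),np.sin(a)]+TIPX,c@[-np.sin(a),np.cos(a)],p[2]-TIPZ
E
python3 - <<'E'
from h import *
print(tipgoal(10,125),tipgoal(10,90))
E
```

```text
(array([ 14.67, 227.97, 157.29]), array([-13.75,   0.07,   0.08])) (array([ 49.67, 228.01, 157.24]), array([-13.75,   0.07,   0.08]))
```

Request:
{"fn": "drive_tool", "kwargs": {"rows": [0,60,40,-5,0,0,0,0,120,80,-10,0,0,0,0,180,120,-13.7,0,0,0,14,228,157,-13.7,0,0,0,14,228,157,-13.7,0,0,0,14,228,157,-13.7,0,0,0,40,228,157,-13.7,0,0,0,40,228,157,-13.7,0,0,0,40,228,157,-13.7,0,0,0]}}

```text
clock: 5.98
eef_pos: [580.4, -58.9, 198.2]
tcp_rot: [-0.995, 1.569, -0.809]
contact_force: [0.1, -0.6, -1.3]
opening: 0.232
```

Run:
```python
from h import *
show();print(tip())
cv2.imwrite("pics/s4.png",cv2.resize(grab_frame("side")[120:270,260:420,::-1],None,fx=4,fy=4,interpolation=cv2.INTER_CUBIC))
cv2.imwrite("pics/t4.png",cv2.resize(grab_frame("top")[120:280,270:410,::-1],None,fx=3.7,fy=3.7,interpolation=cv2.INTER_CUBIC))
```

```text
t 5.97 tcp [580.4  -58.93 198.24] F [ 0.11 -0.6  -1.34] M [-0.03 -0.03  0.  ] op 0.232 yaw_y 100.62826609270516 q [-0.1   0.29  1.73 -0.    1.13 -1.86] xax [ 0. -0. -1.]
(np.float64(9.459732302305348), np.float64(-0.5788968422682392), np.float64(100.23700710243739))
```

View pics/s4.png

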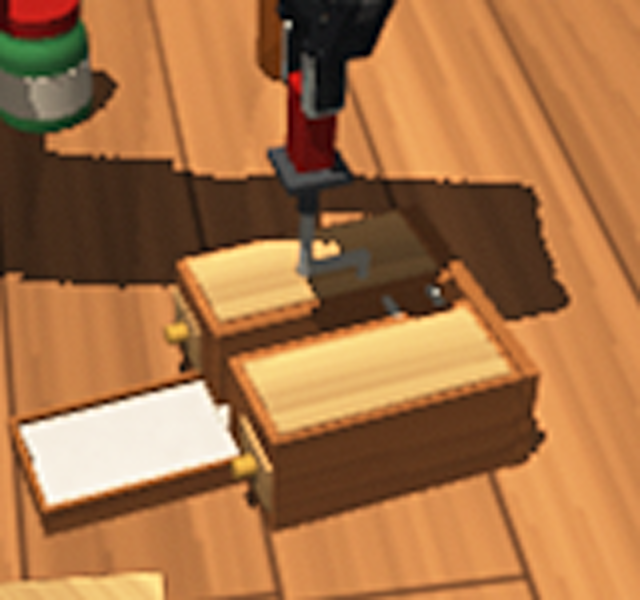

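View pics/t4.png

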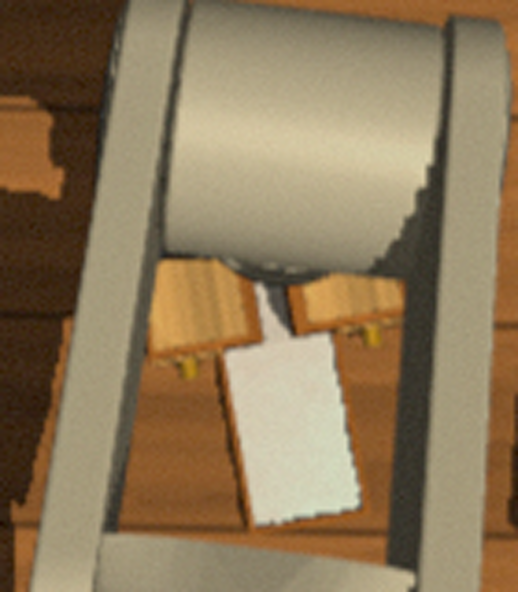

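In the side view the hook hangs above the gap. The tip's bottom is at about (363,278) and the shank bottom at (304,272). Checking it against the frame.

Run:
```python
from h import *
C=lambda p:((np.array(p)+.5)/4-.5+np.array((260,120)))
s,T,R=cur();a=np.radians(CY)
ex=np.array([np.cos(a),np.sin(a),0]);n=np.array([-np.sin(a),np.cos(a),0])
for nm,p in (('tip bottom',(363,279)),('foot end top',(367,251)),('shank bottom',(303,274)),('shank mid',(309,230)),('sl top',(307,190))):
    o,d=ray("side",C(p)); P=o+d*((n@(T-o))/(n@d)); print(nm,'x',ex@(P-T),'z',P[2]-T[2])
print(tipgoal(10,72),tipgoal(10,30))
```

```text
tip bottom x 33.87559704026591 z -99.96103488749569
foot end top x 35.242326954315935 z -79.69327742951137
shank bottom x -3.1372072785274114 z -85.72690767876728
shank mid x -0.44860847766357403 z -54.96509759464337
sl top x -2.4238366833581515 z -26.97837884977642
(array([28.72,  0.59, -0.06]), array([-0.08,  0.13,  0.11])) (array([70.72,  0.68, -0.16]), array([-0.08,  0.13,  0.11]))
```

Request:
{"fn": "drive_tool", "kwargs": {"rows": [15,0.6,0,0,0,0,0,30,0.6,0,0,0,0,0,40,0.6,0,0,0,0,0,40,0.6,0,0,0,0,0]}}

```text
clock: 6.58
eef_pos: [580.0, -58.1, 157.3]
tcp_rot: [-1.569, 1.57, -1.383]
contact_force: [0.5, 0.4, -1.2]
opening: 0.234
```

Run:
```python
from h import *
show();print(tip());print(tipgoal(10,30))
cv2.imwrite("pics/s5.png",cv2.resize(grab_frame("side")[120:270,260:420,::-1],None,fx=4,fy=4,interpolation=cv2.INTER_CUBIC))
```

```text
t 6.58 tcp [580.04 -58.14 157.32] F [ 0.52  0.38 -1.25] M [-0.01 -0.04 -0.04] op 0.234 yaw_y 100.64042125082734 q [-0.1   0.33  1.77 -0.    1.05 -1.86] xax [ 0. -0. -1.]
(np.float64(9.25624697431882), np.float64(0.2687799322750195), np.float64(59.321953824107254))
(array([29.32, -0.23,  0.74]), array([-0.08,  0.  ,  0.07]))
```

View pics/s5.png

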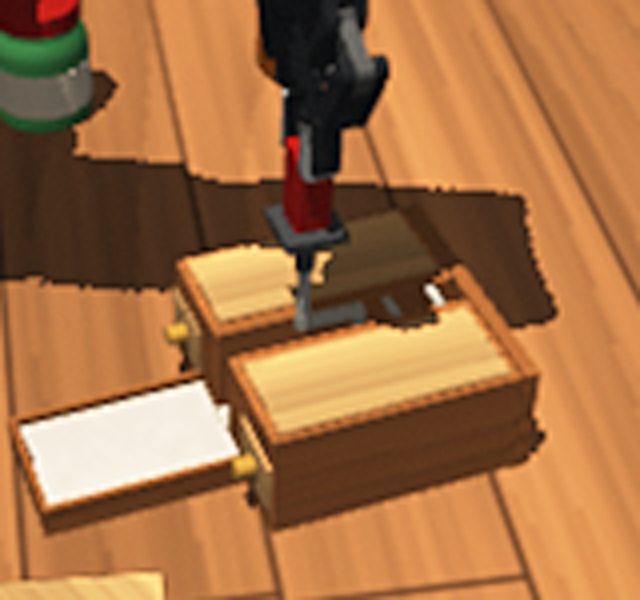

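The foot has entered the gap in front of the nearer bar with no side force. Going down to just above the key.

Request:
{"fn": "drive_tool", "kwargs": {"rows": [10,-0.2,0.7,0,0,0,0,20,-0.2,0.7,0,0,0,0,28,-0.2,0.7,0,0,0,0,28,-0.2,0.7,0,0,0,0,28,-0.2,0.7,0,0,0,0]}}

```text
clock: 7.25
eef_pos: [581.5, -58.3, 130.2]
tcp_rot: [-0.892, 1.569, -0.706]
contact_force: [-0.1, -0.4, -1.0]
opening: 0.233
```

Run:
```python
from h import *
show();print(tip());print(tipgoal(38.5,30))
cv2.imwrite("pics/s6.png",cv2.resize(grab_frame("side")[170:250,290:400,::-1],None,fx=7,fy=7,interpolation=cv2.INTER_CUBIC))
```

```text
t 7.25 tcp [581.53 -58.3  130.22] F [-0.13 -0.43 -1.03] M [-0.02 -0.07 -0.01] op 0.233 yaw_y 100.64195436162089 q [-0.1   0.36  1.79 -0.    0.99 -1.86] xax [ 0. -0. -1.]
(np.float64(10.690952431965428), np.float64(-0.1710260462538877), np.float64(32.22121506027008))
(array([ 2.26,  0.21, 27.81]), array([-0.08,  0.08,  0.1 ]))
```

View pics/s6.png

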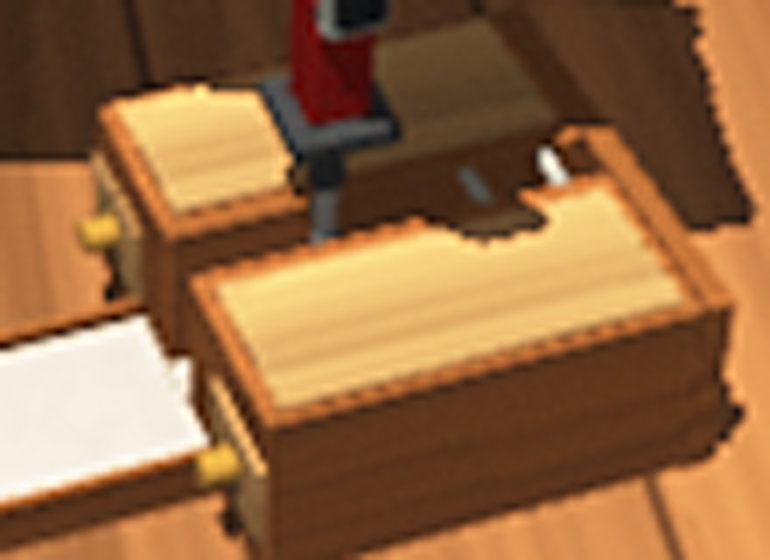

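The hook is below bar height and the sleeve is clear of the walls. Next I'll move the tip under the bar and past the bow.

Request:
{"fn": "drive_tool", "kwargs": {"rows": [2,0.2,8,0,0,0,0,2,0.2,16,0,0,0,0,2,0.2,24,0,0,0,0,2,0.2,29,0,0,0,0,2,0.2,29,0,0,0,0,2,0.2,29,0,0,0,0]}}

```text
clock: 8.05
eef_pos: [609.8, -52.8, 128.3]
tcp_rot: [-0.931, 1.569, -0.745]
contact_force: [-0.6, 0.2, -1.7]
opening: 0.233
```

Run:
```python
from h import *
show();print(tip());print(tipgoal(40,22))
```

```text
t 8.05 tcp [609.82 -52.78 128.31] F [-0.64  0.17 -1.7 ] M [-0.02  0.01 -0.02] op 0.233 yaw_y 100.64148931375811 q [-0.09  0.41  1.73 -0.    1.01 -1.84] xax [ 0. -0. -1.]
(np.float64(39.516156528180005), np.float64(-0.0019268173396672953), np.float64(30.308467171317147))
(array([8.31, 0.02, 0.47]), array([-0.08,  0.07,  0.1 ]))
```

Request:
{"fn": "drive_tool", "kwargs": {"rows": [3,0,0.5,0,0,0,0,6,0,0.5,0,0,0,0,9,0,0.5,0,0,0,0,11,0,0.5,0,0,0,0,11,0,0.5,0,0,0,0]}}

```text
clock: 8.68
eef_pos: [610.2, -52.7, 117.1]
tcp_rot: [-1.061, 1.569, -0.875]
contact_force: [0.2, -0.3, -1.6]
opening: 0.233
```

Request:
{"fn": "drive_tool", "kwargs": {"rows": [1,0,0,0,0,0,0,2,0,0,0,0,0,0,2,0,0,0,0,0,0]}}

```text
clock: 9.05
eef_pos: [610.1, -52.7, 115.0]
tcp_rot: [-1.118, 1.569, -0.932]
contact_force: [-1.3, 0.8, -1.8]
opening: 0.235
```

Request:
{"fn": "drive_tool", "kwargs": {"rows": [1,0,0,0,0,0,0,1,0,0,0,0,0,0]}}

```text
clock: 9.3
eef_pos: [610.1, -52.7, 113.9]
tcp_rot: [-1.142, 1.569, -0.956]
contact_force: [-0.6, 0.3, -1.0]
opening: 0.235
```

Run:
```python
from h import *
show();print(tip())
```

```text
t 9.3 tcp [610.11 -52.68 113.93] F [-0.6   0.27 -1.03] M [-0.03  0.04 -0.02] op 0.235 yaw_y 100.64239216962471 q [-0.09  0.42  1.74 -0.    0.98 -1.84] xax [ 0. -0. -1.]
(np.float64(39.823912235026725), np.float64(0.03972801688915878), np.float64(15.930749816551184))
```

Request:
{"fn": "drive_tool", "kwargs": {"rows": [1,0,0,0,0,0,0,1,0,0,0,0,0,0]}}

```text
clock: 9.55
eef_pos: [610.0, -52.7, 112.9]
tcp_rot: [-1.243, 1.569, -1.057]
contact_force: [-0.6, 0.6, -0.9]
opening: 0.233
```

Request:
{"fn": "drive_tool", "kwargs": {"rows": [1,0,0,0,0,0,0,1,0,0,0,0,0,0]}}

```text
clock: 9.8
eef_pos: [609.9, -52.6, 111.7]
tcp_rot: [-1.349, 1.569, -1.163]
contact_force: [0.6, 0.0, -0.6]
opening: 0.236
```

Request:
{"fn": "drive_tool", "kwargs": {"rows": [1,0,0,0,0,0,0,1,0,0,0,0,0,0]}}

```text
clock: 10.05
eef_pos: [609.9, -52.6, 110.6]
tcp_rot: [-1.454, 1.569, -1.268]
contact_force: [0.1, -0.8, -1.2]
opening: 0.232
```

Request:
{"fn": "drive_tool", "kwargs": {"rows": [0.8,0,0,0,0,0,0,0.8,0,0,0,0,0,0]}}

```text
clock: 10.3
eef_pos: [609.8, -52.7, 109.8]
tcp_rot: [-1.541, 1.569, -1.355]
contact_force: [0.4, 0.2, -0.6]
opening: 0.235
```

Request:
{"fn": "drive_tool", "kwargs": {"rows": [0.8,0,0,0,0,0,0,0.8,0,0,0,0,0,0]}}

```text
clock: 10.55
eef_pos: [609.7, -52.6, 108.9]
tcp_rot: [-1.611, 1.569, -1.425]
contact_force: [0.3, -0.1, -0.6]
opening: 0.238
```

Request:
{"fn": "drive_tool", "kwargs": {"rows": [0.8,0,0,0,0,0,0,0.8,0,0,0,0,0,0]}}

```text
clock: 10.8
eef_pos: [609.7, -52.7, 108.0]
tcp_rot: [-1.646, 1.569, -1.46]
contact_force: [0.5, 0.5, -1.2]
opening: 0.236
```

Request:
{"fn": "drive_tool", "kwargs": {"rows": [0.8,0,0,0,0,0,0,0.8,0,0,0,0,0,0]}}

```text
clock: 11.05
eef_pos: [610.0, -52.7, 107.8]
tcp_rot: [-1.317, 1.569, -1.131]
contact_force: [-1.1, -0.3, 4.8]
opening: 0.232
```

Run:
```python
from h import *
show();print(tip())
```

```text
t 11.05 tcp [609.97 -52.72 107.82] F [-1.05 -0.32  4.79] M [0.04 0.28 0.  ] op 0.232 yaw_y 100.64073568548784 q [-0.09  0.43  1.74 -0.    0.97 -1.84] xax [ 0. -0. -1.]
(np.float64(39.67468658460279), np.float64(0.02950096016116563), np.float64(9.81654534232382))
```

I felt the floor at TCP z = 107.9. The force rose to 4.8 N, and the height fits the floor and not the key's top. I'll lift by about 1 mm and start dragging, following the slope.

Request:
{"fn": "drive_tool", "kwargs": {"rows": [-0.8,0,0,0,0,0,0,-0.9,0,-4,0,0,0,0,-1.1,0,-8,0,0,0,0,-1.3,0,-12,0,0,0,0,-1.5,0,-16,0,0,0,0,-1.7,0,-20,0,0,0,0,-1.7,0,-20,0,0,0,0]}}

```text
clock: 11.92
eef_pos: [590.0, -56.5, 109.6]
tcp_rot: [-1.399, 1.569, -1.214]
contact_force: [0.6, 0.1, -0.5]
opening: 0.232
```

Run:
```python
from h import *
show();print(tip())
```

```text
t 11.93 tcp [589.99 -56.47 109.55] F [ 0.61  0.12 -0.5 ] M [-0.04  0.   -0.03] op 0.232 yaw_y 100.63571865978122 q [-0.1   0.4   1.78 -0.    0.96 -1.85] xax [ 0. -0. -1.]
(np.float64(19.345663446797502), np.float64(0.05810587207252585), np.float64(11.55266749101419))
```

Request:
{"fn": "drive_tool", "kwargs": {"rows": [0.6,0,0,0,0,0,0,0.6,0,0,0,0,0,0]}}

```text
clock: 12.18
eef_pos: [590.1, -56.5, 108.9]
tcp_rot: [-1.403, 1.569, -1.217]
contact_force: [-0.4, 1.3, -0.6]
opening: 0.236
```

Request:
{"fn": "drive_tool", "kwargs": {"rows": [0.6,0,0,0,0,0,0,0.6,0,0,0,0,0,0]}}

```text
clock: 12.42
eef_pos: [590.3, -56.5, 108.7]
tcp_rot: [-1.199, 1.569, -1.013]
contact_force: [-1.7, -0.9, 4.8]
opening: 0.232
```

The floor rises about 4.4 mm per 100 mm, and the tip is still on it, so it is behind the key. I'll keep dragging and feel again.

Request:
{"fn": "drive_tool", "kwargs": {"rows": [-0.8,0,0,0,0,0,0,-1,0,-4,0,0,0,0,-1.2,0,-8,0,0,0,0,-1.4,0,-12,0,0,0,0,-1.6,0,-16,0,0,0,0,-1.8,0,-20,0,0,0,0,-2,0,-24,0,0,0,0,-2.2,0,-28,0,0,0,0,-2.4,0,-32,0,0,0,0,-2.4,0,-32,0,0,0,0]}}

```text
clock: 13.68
eef_pos: [558.5, -62.4, 111.1]
tcp_rot: [-1.317, 1.569, -1.131]
contact_force: [0.1, -0.1, -1.3]
opening: 0.23
```

Request:
{"fn": "drive_tool", "kwargs": {"rows": [0.6,0,0,0,0,0,0,0.6,0,0,0,0,0,0]}}

```text
clock: 13.92
eef_pos: [558.5, -62.4, 110.5]
tcp_rot: [-1.339, 1.569, -1.154]
contact_force: [0.3, 0.4, -1.1]
opening: 0.234
```

Run:
```python
from h import *
show();print(tip())
cv2.imwrite("pics/s7.png",cv2.resize(grab_frame("side")[150:290,250:400,::-1],None,fx=4,fy=4,interpolation=cv2.INTER_CUBIC))
cv2.imwrite("pics/t7.png",cv2.resize(grab_frame("top")[120:280,270:410,::-1],None,fx=3.7,fy=3.7,interpolation=cv2.INTER_CUBIC))
```

```text
t 13.93 tcp [558.54 -62.42 110.47] F [ 0.32  0.43 -1.11] M [-0.04 -0.01  0.02] op 0.234 yaw_y 100.63502682414017 q [-0.11  0.36  1.85 -0.    0.93 -1.87] xax [ 0. -0. -1.]
(np.float64(-12.663612076451955), np.float64(0.05597685594392789), np.float64(12.472966376777094))
```

View pics/t7.png

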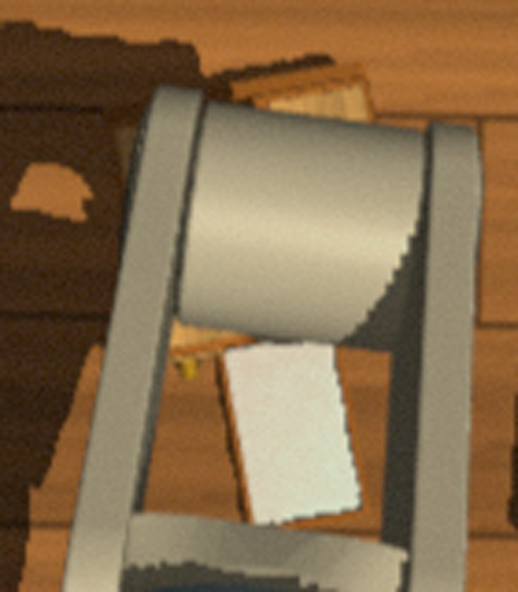

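View pics/s7.png

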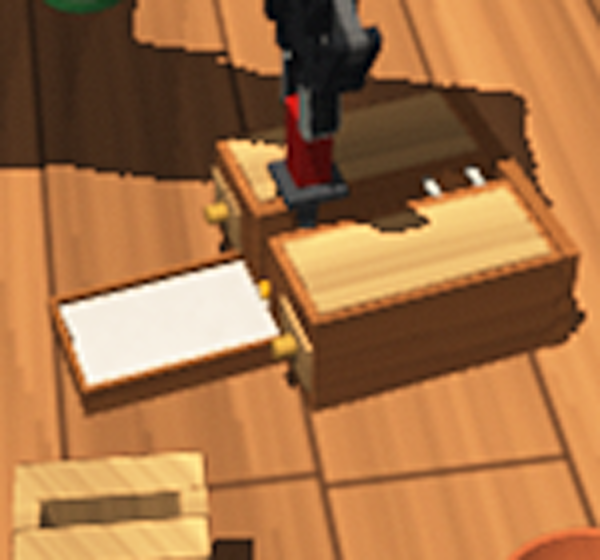

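The side view shows a yellow spot, the key's nose, at (264,288) in the mouth. That is where it should be for a tip at x = -13, so the key is following the hook.

Request:
{"fn": "drive_tool", "kwargs": {"rows": [-0.4,0,-4,0,0,0,0,-0.6,0,-8,0,0,0,0,-0.8,0,-12,0,0,0,0,-1,0,-16,0,0,0,0,-1.1,0,-20,0,0,0,0,-1.3,0,-24,0,0,0,0,-1.5,0,-28,0,0,0,0,-1.6,0,-30,0,0,0,0,-1.6,0,-30,0,0,0,0]}}

```text
clock: 15.15
eef_pos: [528.9, -68.0, 112.1]
tcp_rot: [-1.38, 1.569, -1.194]
contact_force: [1.3, 0.0, -0.8]
opening: 0.235
```

Request:
{"fn": "drive_tool", "kwargs": {"rows": [0.5,0,0,0,0,0,0,0.5,0,0,0,0,0,0]}}

```text
clock: 15.4
eef_pos: [529.1, -68.0, 111.6]
tcp_rot: [-1.362, 1.569, -1.176]
contact_force: [0.1, 0.4, 0.0]
opening: 0.232
```

Run:
```python
from h import *
show();print(tip())
cv2.imwrite("pics/s8.png",cv2.resize(grab_frame("side")[200:270,255:345,::-1],None,fx=7,fy=7,interpolation=cv2.INTER_CUBIC))
```

```text
t 15.4 tcp [529.05 -67.98 111.63] F [0.11 0.42 0.03] M [ 0.04  0.04 -0.03] op 0.232 yaw_y 100.63984784656948 q [-0.13  0.32  1.91 -0.    0.92 -1.89] xax [ 0. -0. -1.]
(np.float64(-42.6713120016901), np.float64(0.0834926486950579), np.float64(13.634743928273963))
```

View pics/s8.png

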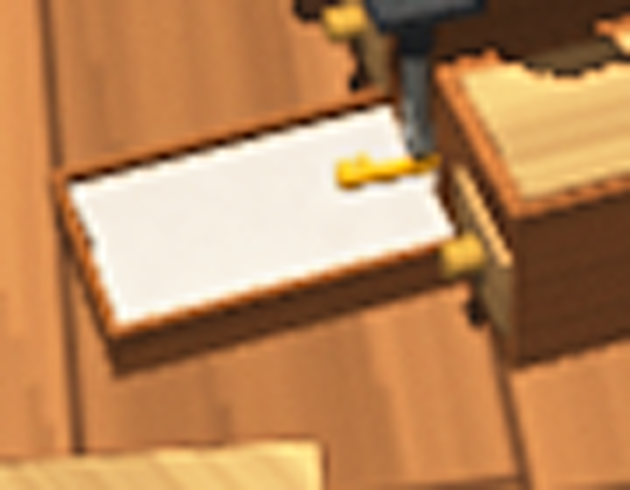

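The side view shows the key's front half out on the tray at (345–435,170), with the shank just behind it. Continuing.

Request:
{"fn": "drive_tool", "kwargs": {"rows": [-0.4,0,-4,0,0,0,0,-0.6,0,-8,0,0,0,0,-0.8,0,-12,0,0,0,0,-1,0,-16,0,0,0,0,-1.2,0,-20,0,0,0,0,-1.4,0,-24,0,0,0,0,-1.6,0,-28,0,0,0,0,-1.8,0,-32,0,0,0,0,-1.8,0,-32,0,0,0,0]}}

```text
clock: 16.58
eef_pos: [497.2, -74.0, 113.4]
tcp_rot: [-1.502, 1.569, -1.316]
contact_force: [0.1, -0.0, -1.2]
opening: 0.23
```

Run:
```python
from h import *
show();print(tip())
cv2.imwrite("pics/s9.png",cv2.resize(grab_frame("side")[200:270,255:345,::-1],None,fx=7,fy=7,interpolation=cv2.INTER_CUBIC))
```

```text
t 16.57 tcp [497.22 -73.95 113.44] F [ 0.07 -0.   -1.22] M [-0.02  0.03 -0.01] op 0.23 yaw_y 100.62839408165704 q [-0.15  0.27  1.97 -0.    0.9  -1.9 ] xax [ 0. -0. -1.]
(np.float64(-75.05954568617699), np.float64(0.13602962787783968), np.float64(15.437065836356766))
```

View pics/s9.png

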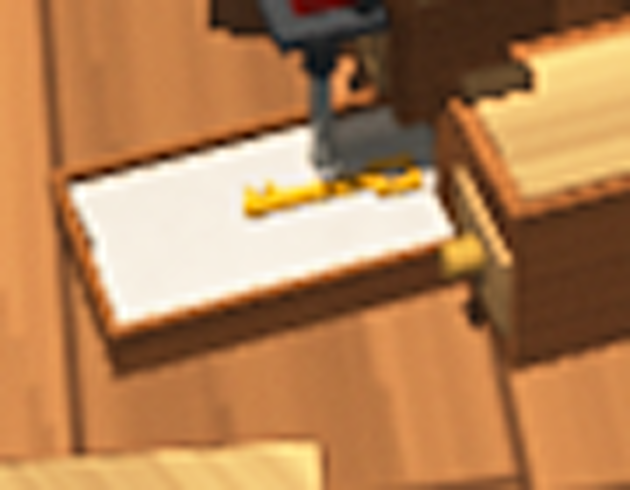

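The key is almost wholly on the tray and flat, with its bow at (400,178) and its nose at (250,205). About 28 mm more will centre it clear of the mouth.

Request:
{"fn": "drive_tool", "kwargs": {"rows": [0,0,-4,0,0,0,0,0.4,0,-8,0,0,0,0,0.5,0,-12,0,0,0,0,0.5,0,-16,0,0,0,0,0.5,0,-20,0,0,0,0,0.5,0,-24,0,0,0,0,0.5,0,-28,0,0,0,0,0.5,0,-28,0,0,0,0]}}

```text
clock: 17.62
eef_pos: [469.5, -79.1, 112.9]
tcp_rot: [-1.59, 1.569, -1.405]
contact_force: [0.1, 0.7, -0.7]
opening: 0.232
```

Run:
```python
from h import *
show();print(tip())
cv2.imwrite("pics/s10.png",cv2.resize(grab_frame("side")[200:270,255:345,::-1],None,fx=7,fy=7,interpolation=cv2.INTER_CUBIC))
```

```text
t 17.62 tcp [469.53 -79.14 112.93] F [ 0.13  0.69 -0.66] M [-0.    0.02 -0.03] op 0.232 yaw_y 100.62304851985613 q [-0.17  0.23  2.03 -0.    0.88 -1.92] xax [ 0. -0. -1.]
(np.float64(-103.2327508361169), np.float64(0.19220429270366582), np.float64(14.930832442977191))
```

View pics/s10.png

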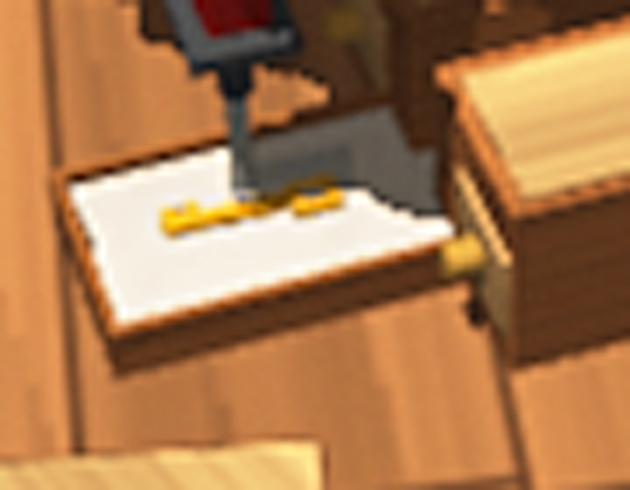

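The key lies flat and wholly within the tray, nose at (165,220) and bow at (340,195) in this view. Next I'll back off slightly and lift.

Request:
{"fn": "drive_tool", "kwargs": {"rows": [-0.3,0,3,0,0,0,0,-0.3,0,3,0,0,0,0,-15,0,3,0,0,0,0,-40,0,3,0,0,0,0,-80,0,3,0,0,0,0,-128,0,3,0,0,0,0,-128,0,3,0,0,0,0,-128,0,3,0,0,0,0]}}

```text
clock: 18.68
eef_pos: [472.3, -78.3, 241.1]
tcp_rot: [-1.337, 1.569, -1.151]
contact_force: [-0.2, 0.5, -2.5]
opening: 0.231
```

Run:
```python
from h import *
show();print(delta((412.6,-278.2,240),target_R(86.98)))
cv2.imwrite("pics/s11.png",cv2.resize(grab_frame("side")[160:280,240:370,::-1],None,fx=5,fy=5,interpolation=cv2.INTER_CUBIC))
```

```text
t 18.68 tcp [472.34 -78.32 241.14] F [-0.17  0.46 -2.54] M [ 0.02  0.03 -0.  ] op 0.231 yaw_y 100.62685511531305 q [-0.17  0.08  1.89 -0.    1.18 -1.92] xax [ 0. -0. -1.]
(array([   1.41, -185.43,  -95.58]), array([13.65,  0.03,  0.09]))
```

View pics/s11.png

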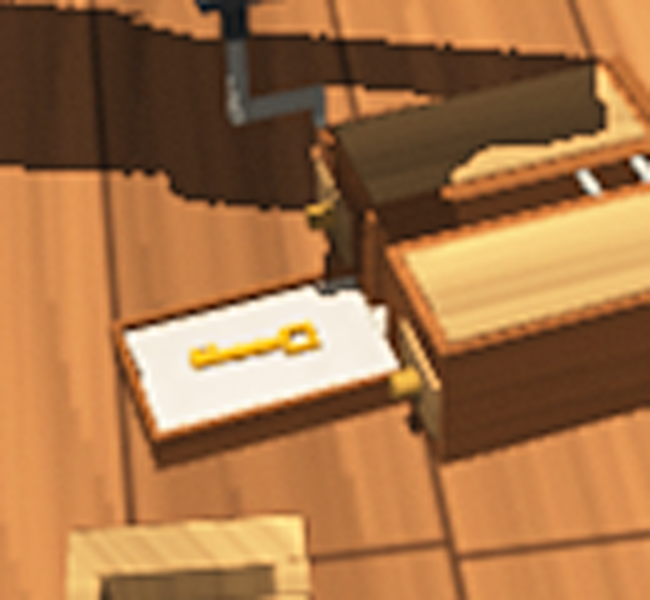

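The key lies flat on the tray, well inside the rims, with its bow at (300,340) and its nose at (195,355). Now I'll take the pick back over the stand.

Request:
{"fn": "drive_tool", "kwargs": {"rows": [0,-60,-30,5,0,0,0,0,-120,-62,10,0,0,0,0,-185.4,-95.6,13.6,0,0,0,0,-185.4,-95.6,13.6,0,0,0,0,-185.4,-95.6,13.6,0,0,0,0,-185.4,-95.6,13.6,0,0,0,0,-185.4,-95.6,13.6,0,0,0]}}

```text
clock: 19.6
eef_pos: [412.3, -277.0, 240.3]
tcp_rot: [-2.638, 1.569, -2.688]
contact_force: [0.2, 0.8, -0.7]
opening: 0.231
```

Run:
```python
from h import *
show();print(delta((412.6,-278.2,150),target_R(86.98)))
cv2.imwrite("pics/s12.png",cv2.resize(grab_frame("side")[150:310,200:360,::-1],None,fx=3.7,fy=3.7,interpolation=cv2.INTER_CUBIC))
```

```text
t 19.6 tcp [ 412.31 -276.99  240.31] F [ 0.23  0.75 -0.72] M [ 0.05 -0.01 -0.04] op 0.231 yaw_y 87.1059039608804 q [-0.59  0.11  1.85 -0.    1.18 -2.11] xax [-0. -0. -1.]
(array([90.31, -1.13,  0.47]), array([ 0.13, -0.07,  0.04]))
```

View pics/s12.png

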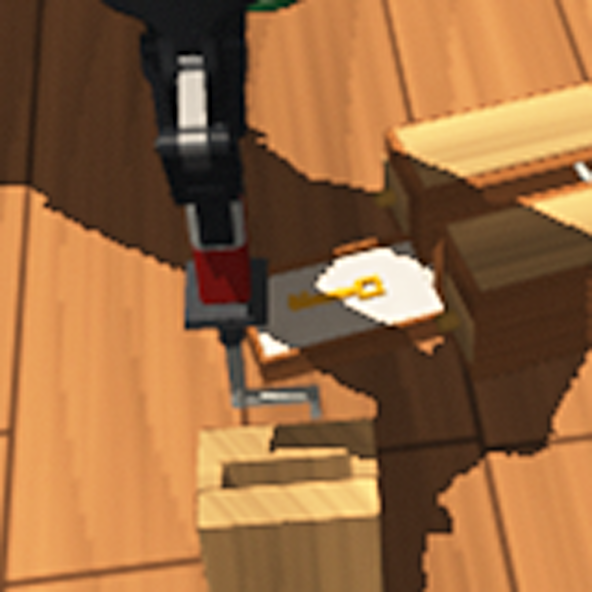

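This matches the pose just after the lift: the foot end is at (316,415) and the shank at (238,400). I'll lower it in stages and check the forces.

Request:
{"fn": "drive_tool", "kwargs": {"rows": [0,-1,0.4,0.1,0,0,0,15,-1.1,0.4,0.1,0,0,0,28,-1.1,0.4,0.1,0,0,0,28,-1.1,0.4,0.1,0,0,0]}}

```text
clock: 20.15
eef_pos: [411.7, -277.5, 210.8]
tcp_rot: [2.978, 1.567, 2.926]
contact_force: [-0.1, -0.3, -0.7]
opening: 0.233
```

Run:
```python
from h import *
show();print(delta((412.6,-278.2,150),target_R(86.98)))
```

```text
t 20.15 tcp [ 411.7  -277.55  210.76] F [-0.07 -0.34 -0.67] M [ 0.02 -0.03  0.03] op 0.233 yaw_y 87.0129084865331 q [-0.6   0.14  1.89 -0.    1.12 -2.11] xax [-0.  0. -1.]
(array([60.75, -0.64,  1.16]), array([ 0.03, -0.21, -0.04]))
```

Request:
{"fn": "drive_tool", "kwargs": {"rows": [10,-0.6,1,0,0,0,0,25,-0.6,1,0,0,0,0,40,-0.6,1,0,0,0,0,40,-0.6,1,0,0,0,0]}}

```text
clock: 20.65
eef_pos: [411.6, -277.5, 169.1]
tcp_rot: [2.813, 1.564, 2.761]
contact_force: [0.3, 0.5, -1.2]
opening: 0.237
```

Run:
```python
from h import *
show();print(delta((412.6,-278.2,119.5),target_R(86.98)))
```

```text
t 20.65 tcp [ 411.56 -277.53  169.14] F [ 0.29  0.52 -1.23] M [-0.01  0.02 -0.01] op 0.237 yaw_y 87.00802513267102 q [-0.6   0.19  1.93 -0.    1.03 -2.11] xax [-0.01  0.   -1.  ]
(array([49.63, -0.72,  1.38]), array([ 0.03, -0.36, -0.12]))
```

Request:
{"fn": "drive_tool", "kwargs": {"rows": [12,-0.7,1.2,0,-0.3,0,0,26,-0.7,1.2,0,-0.3,0,0,38,-0.7,1.2,0,-0.3,0,0,45,-0.7,1.2,0,-0.3,0,0,45,-0.7,1.2,0,-0.3,0,0]}}

```text
clock: 21.28
eef_pos: [412.2, -278.0, 123.5]
tcp_rot: [2.182, 1.568, 2.13]
contact_force: [-0.7, 0.3, -0.8]
opening: 0.231
```

Run:
```python
from h import *
show();print(delta((412.6,-278.2,119),target_R(86.98)))
cv2.imwrite("pics/s13.png",cv2.resize(grab_frame("side")[180:340,200:360,::-1],None,fx=3.7,fy=3.7))
```

```text
t 21.27 tcp [ 412.17 -277.98  123.55] F [-0.7   0.33 -0.84] M [-0.09  0.06 -0.01] op 0.231 yaw_y 87.00946085090638 q [-0.6   0.25  1.97  0.    0.92 -2.12] xax [-0.  0. -1.]
(array([ 4.55, -0.2 ,  0.45]), array([ 0.03, -0.11, -0.15]))
```

View pics/s13.png

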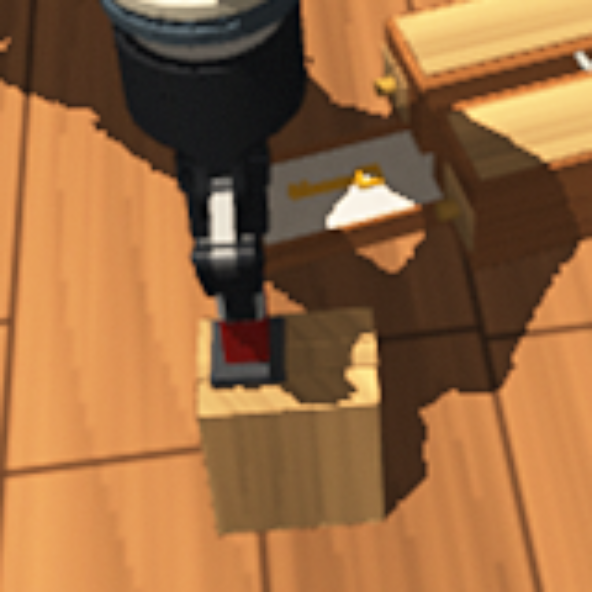

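The collar is about 4 mm above the stand, and the pick is in the slot. I'll lower it until I feel contact.

Request:
{"fn": "drive_tool", "kwargs": {"rows": [1.5,-0.2,0.4,0,0,0,0,3,-0.2,0.4,0,0,0,0,3.5,-0.2,0.4,0,0,0,0,3.5,-0.2,0.4,0,0,0,0]}}

```text
clock: 21.82
eef_pos: [412.9, -278.4, 120.6]
tcp_rot: [2.033, 1.568, 1.981]
contact_force: [-0.3, 0.4, -1.4]
opening: 0.238
```

Request:
{"fn": "drive_tool", "kwargs": {"rows": [0.8,0,0,0,0,0,0,0.8,0,0,0,0,0,0]}}

```text
clock: 22.08
eef_pos: [412.8, -278.4, 119.7]
tcp_rot: [2.065, 1.568, 2.013]
contact_force: [-0.3, -0.4, -1.2]
opening: 0.234
```

Request:
{"fn": "drive_tool", "kwargs": {"rows": [0.7,0,0,0,0,0,0,0.7,0,0,0,0,0,0]}}

```text
clock: 22.32
eef_pos: [412.9, -278.4, 119.0]
tcp_rot: [2.061, 1.568, 2.008]
contact_force: [-0.8, -0.2, -1.1]
opening: 0.234
```

Request:
{"fn": "drive_tool", "kwargs": {"rows": [0.6,0,0,0,0,0,0,0.6,0,0,0,0,0,0]}}

```text
clock: 22.58
eef_pos: [412.9, -278.4, 118.9]
tcp_rot: [2.013, 1.568, 1.961]
contact_force: [-1.8, 1.7, 5.6]
opening: 0.234
```

The collar rests on the stand (5.6 N at z = 118.9). Releasing.

Request:
{"fn": "drive_tool", "kwargs": {"rows": [0,0,0,0,0,0,40,0,0,0,0,0,0,100,0,0,0,0,0,0,100,0,0,0,0,0,0,100,0,0,0,0,0,0,100,-20,0,0,0,0,0,100,-60,0,0,0,0,0,100,-110,0,0,0,0,0,100,-110,0,0,0,0,0,100]}}

```text
clock: 23.7
eef_pos: [415.1, -280.1, 232.6]
tcp_rot: [-0.276, 1.566, -0.328]
contact_force: [0.3, 0.4, -1.1]
opening: 0.999
```

Run:
```python
from h import *
show()
cv2.imwrite("pics/s14.png",cv2.resize(grab_frame("side")[150:320,220:400,::-1],None,fx=3.5,fy=3.5,interpolation=cv2.INTER_CUBIC))
```

```text
t 23.7 tcp [ 415.1  -280.05  232.64] F [ 0.31  0.41 -1.1 ] M [-0.08  0.    0.01] op 0.999 yaw_y 87.0101962872707 q [-0.6   0.12  1.86  0.    1.16 -2.12] xax [ 0. -0. -1.]
```

View pics/s14.png

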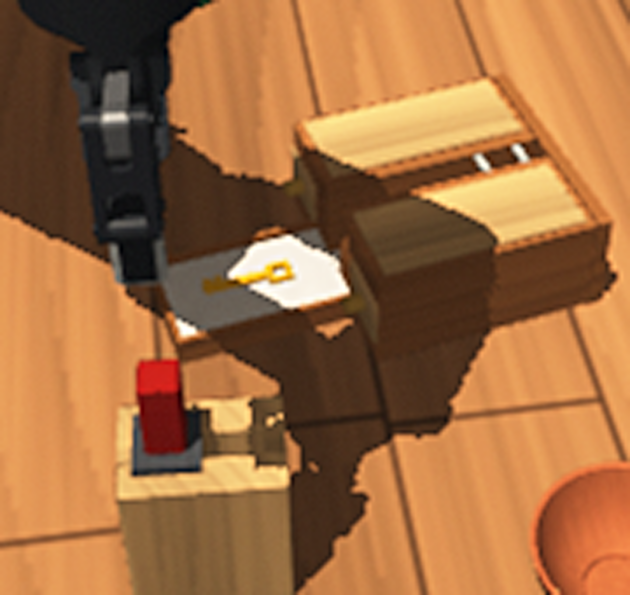

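The pick stands upright with its collar on the stand, and the key is on the tray. I'll move the arm clear for a last check from both cameras.

Request:
{"fn": "drive_tool", "kwargs": {"rows": [-60,0,0,0,0,0,100,-90,0,-40,0,0,0,100,-90,-40,-90,0,0,0,100,-90,-60,-110,0,0,0,100,-90,-60,-110,0,0,0,100,-90,-60,-110,0,0,0,100,-90,-60,-110,0,0,0,100]}}

```text
clock: 24.62
eef_pos: [301.3, -332.8, 319.7]
tcp_rot: [0.676, 1.569, 0.625]
contact_force: [-0.5, -1.1, 0.2]
opening: 1.001
```

Run:
```python
from h import *
show()
t=grab_frame("top")[:,:,::-1];s=grab_frame("side")[:,:,::-1]
cv2.imwrite("pics/s15.png",s);cv2.imwrite("pics/t15.png",cv2.resize(t[130:290,290:490],None,fx=4,fy=3.7,interpolation=cv2.INTER_CUBIC))
m=cv2.inRange(cv2.cvtColor(t,cv2.COLOR_BGR2HSV),(20,150,110),(35,255,255));m[:214]=0;m[265:]=0;m[:,:330]=0;m[:,370:]=0
ys,xs=np.nonzero(m);w=np.array([onz("top",(x,y),17)[:2] for x,y in zip(xs,ys)])-O if len(xs) else None
a=np.radians(CY)
if w is not None:
    X=w@[np.cos(a),np.sin(a)];Y=w@[-np.sin(a),np.cos(a)];print(len(xs),X.min(),X.max(),Y.min(),Y.max())
```

```text
t 24.62 tcp [ 301.34 -332.82  319.65] F [-0.5  -1.05  0.19] M [ 0.02  0.06 -0.02] op 1.001 yaw_y 87.06920124831429 q [-0.84 -0.04  1.83  0.    1.35 -2.36] xax [ 0.  0. -1.]
13 -165.01937256766837 -106.77491427595609 -0.6339784047850432 7.904957627783588
```

View pics/t15.png

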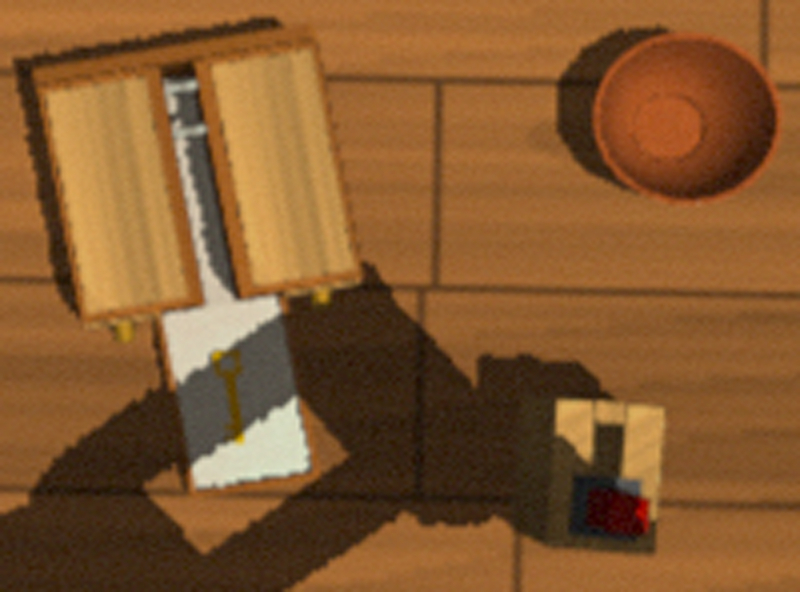

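View pics/s15.png

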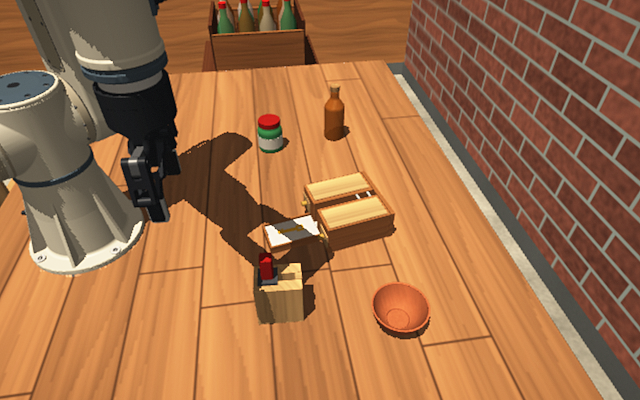

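The final pictures show:
- **Key:** flat on the tray at case x of about -165 to -106, with the gap empty.
- **Pick:** upright in the stand.
- **Jar, bottle and bowl:** unmoved.

The robot is touching nothing, so I'm handing in.

```bash
python3 -c "
from rig import sign_off
print(sign_off())"
```

```text
the job is handed in; nothing more can be done
None
```

The key is out of the gap and lies flat on the tray, and the pick is back upright in its stand. I handed the job in at about 25 s of the 69 s allowed.

- **How it went:** I took the pick by its handle and lowered the hook into the gap in front of the bars. I then passed the tip under the nearer bar and behind the key's bow, and let it down until it rested on the floor. From there I dragged the key out, following the floor's rise of about 4.4 mm per 100 mm, and feeling for the floor again on the way.
- **Forces:** all forces I read stayed below 8 N. The highest was 7.8 N when the gripper closed on the handle. Contact with the gap's floor read about 5 N.
- **Last checks:** the final pictures show the key at case x of about -165 to -106 mm, inside the rims of the tray, and the gap empty. The pick's collar rests on the stand. The jar, bottle and bowl look unmoved by eye in the side view; I did not measure their positions again. The gripper was open and touching nothing.
- **What disagreed:** my first picture estimate of the pick's tip height was 1 to 2 mm off the height found by touch. Some single corner readings from the side view also missed by more than 10 mm, so I left them out.

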